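Sweep the wood offcuts into the bench tray

ROBOT

A 6-joint arm with a two-finger parallel gripper is mounted at the origin on the work surface. World frame = base frame: x ahead of the robot, y to its left, z up, the work surface at z = 0. Lengths are in m, angles in rad, forces in N, time in s.
With the tool pointing down it reaches from about 0.325 to 1 m from the base axis. Payload 5.1 kg.
Tool frame: the origin (TCP) lies on the centre line of the jaws, within the pads' length; the fingertips stand 11 mm ahead of it and the grasp point (between the pads) lies 8 mm behind it (robot.tips_ahead is the distance from the TCP to the fingertips, in m); z points along the fingers, y is the direction in which the jaws open and shut (so a half turn about z gives the same grasp; the last joint's range is limited). The gripper opens to 85 mm and grips with 20 to 120 N. Pads are 22 mm wide; open, the fingers measure 114 mm over their backs; the gripper's body (76 mm by 85 mm) begins 54 mm behind the grasp point. The pads swing forward as they close: fully open they stand 13 mm farther back than shut.
Start: joints at [-1.282, 0.124, 1.65, -0, 1.367, -0.083], TCP at [0.236, -0.606, 0.242] pointing down, gripper open.
Joint ranges: [-2.61, 2.61], [-1.02, 2.33], [0.03, 2.71], [-1.35, 4.49], [0.32, 2.68], [-2.91, 2.91]. Speed limits (rad/s): [2.57, 2.57, 3.14, 3.14, 3.14, 3.14].

INTERFACE

Orientations are given as a 3x3 rotation matrix whose columns are the frame's x, y, z axes.
In Python, from bench import sensors, grab_frame, robot, nets gives the robot as it stands.
- The arm moves only by the tool move_arm, never from a script. Its argument "series" is one flat list of numbers, 7 for each row, row after row: the shift along the tool's x, y, z in mm, then the turn, a rotation vector about the tool's x, y, z in degrees, then the gripper command: -1 is fully open, 1 is shut, values between are in proportion. A call has 1 to 5 rows; each row shifts and turns the pose as measured when the row begins, along the tool's axes as they then stand; what a row does not reach is not made up. A row lasts 1/10 s, in which the tool goes at most 50 mm and 8.59 degrees, less where a joint would pass 70% of its speed; a pose out of reach is approached as far as the arm can. A call with a gripper value outside its range is refused whole. The fingers move at their own pace and stop on an object; "newtons" is the grip in N (left out, the last holds). Time passes only in rows, so rows that do not move let the fingers close. It gives the time, the measured TCP pose, the force and the opening at its end, in the units of the state.
- sensors.sense(): the state, without advancing time (a new reading comes with each control period).
- grab_frame(name): name is "scene" or "top" or "wrist"; returns a dict with "img" (420x560x3 uint8, red, green, blue), "depth" (420x560 float32, m along the optical axis (not along the pixel's ray), 0 where there is no reading), "camera_matrix" (3x3 intrinsics, pixels), "rvec" (rotation vector, rad) and "tvec" (3), from world to camera coordinates, as OpenCV has them. Camera axes: x right, y down, z forward; pixel columns grow to the right and rows downward; lengths in m; the calibration is good to about 2 mm. A picture is of the moment at which its call begins.
- robot.job_done(): hands the job in, once; it reports no verdict.
Trained networks look in a picture, given as the dict that the camera call returned (one of the last four; its "shot" number tells which), for a name from the list of things; names that differ only in an ending like _2 or _b are one class to them, and where a whole thing is asked for, a point or a joint stands for the part that bears it (a point fixed in the world has none). Each returns a list of dicts, best first, with "conf" (0 to 1); they miss things now and then, are a little off and sometimes report something else, mostly with a low value. They report only what shows in the picture. A call takes as long as a camera call.
- nets.find_in(picture, name): "pixel" ([column, row] in pixels, amid what is visible of it).
- nets.outline_of(picture, name): "pixels" (420x560 bool, what is visible of it) and "pixel" ([column, row] in pixels, amid what is visible of it).
The state is a dict: "clock": time; "q": joint angles; "joint_velocities": joint speeds; "tau": joint torques, N m; "ee_pos": TCP position; "ee_rot": TCP orientation; "force": force on the tool from outside, world axes, zero at the start; "wrist_torque": the same for the moment, N m; "width": opening from 0.0 (shut) to 1.0 (fully open).
Only numpy, scipy, OpenCV 4.12 (cv2) and the standard library are available. Lean on these libraries where they do the work, as an engineer would, in place of code of your own. Each camera call takes 0.05 s, during which the arm holds its last target.

TASK

Clear the three small flat wood offcuts (the square one, the round one and the short stick) off the bench by sweeping them with your fingertips along the bench top, through the open side of the low three-sided wooden tray, until each lies all the way inside it. Sweep at a steady pace without flicking, never lift an offcut off the bench, and leave everything else standing and lying where it is, including the upright dowel and the glue jar among the offcuts. Finish with the hand clear of everything.

Things in the scene. Friction and masses are not known exactly. Their poses are not given: they have to be found in the camera images.
- tray: Offcut tray: three plywood walls screwed to the bench (they cannot move), 35 mm high and 12 mm thick, with no floor: inside is the bare bench top. Origin: on the bench, at the centre of the inner area, which is 240 mm along its x by 150 mm along its y. Walls at its -y, -x and +x sides; the whole +y side is open, with no sill: the mouth lies 75 mm from the origin along its +y. Its place and yaw vary; the mouth faces roughly to the robot's left.
- offcut_square: Loose square pine offcut, 46 x 46 x 22 mm (x, y, z), about 25 g, lying flat on the bench. Origin: centre of its underside.
- offcut_round: Loose round pine disc lying flat, 50 mm diameter, 20 mm high, about 22 g. Origin: centre of its underside.
- offcut_stick: Loose short pine stick lying flat, 70 mm along its x, 28 mm along its y, 20 mm high, about 22 g. Origin: centre of its underside.
- stick_end_a (a point): Middle of the stick's +x end face, 35 mm from its centre, 10 mm above the bench.
- stick_end_b (a point): Middle of the stick's -x end face, 35 mm from its centre, 10 mm above the bench.
- dowel: Bystander, loose, to be left where it is: a piece of round pine dowel standing upright, 34 mm diameter, 55 mm high. Origin: centre of its underside.
- glue_jar: Bystander, loose, to be left where it is: a small jar of glue with a white cap, standing, 42 mm diameter, 58 mm high. Origin: centre of its underside.
- brush: Bystander, loose, to be left where it is: a flat brush, 190 mm long, lying along its x (handle to -x), 42 mm wide, 20 mm high, farther to the robot's left than the offcuts. Origin: under its middle.
- oil_can: Bystander, loose, to be left where it is: a pale grey tin with a white label, standing, 72 mm diameter, 140 mm high, beyond the offcuts. Origin: centre of its underside.
- roof_panel: Bystander, loose, to be left where it is: a yellow birdhouse roof panel lying flat, 130 x 190 x 12 mm (x, y, z), beyond the offcuts. Origin: centre of its underside.

How it is judged:
By the outcome, as a careful person would: the job done as asked, in the order asked, and still so for the second after the job is handed in, with the robot touching nothing.
It also fails if it takes over 72 s, if anything falls off the work surface, if the arm or the gripper's body presses on something with over 40 N, if the wrist force passes 120 N, or if a joint passes its speed limit or range.

## Working session

There is one attempt and no reset: what is moved stays moved. The work goes in short steps, Python scripts to look and compute and a tool call to move; the robot and the scene stay as the last step left them, time stands still between calls to the robot, and variables do not carry over. Pictures are saved under pics/ and viewed, and the job is handed in when it is done.

Besides the shell and the picture viewer there is one more tool, called after "Request:" as name(argument=value, ...) on one line, values as JSON. move_arm: Moves the arm, as the interface text tells. Its arguments: {"type":"object","properties":{"series":{"type":"array","items":{"type":"number"}},"newtons":{"type":"number"}},"required":["series"]}

```bash
ls; mkdir -p pics; cat > h.py <<'E'
import numpy as np, cv2
from bench import sensors, grab_frame, robot, nets
def save(p,n): cv2.imwrite('pics/'+n,p['img'][:,:,::-1])
def w2c(p):
    R=cv2.Rodrigues(np.array(p['rvec'],float))[0]; return R,np.array(p['tvec'],float).ravel()
def pts(p,mask):
    R,t=w2c(p);K=np.array(p['camera_matrix']);v,u=np.nonzero(mask&(p['depth']>0));d=p['depth'][v,u]
    c=np.stack([(u-K[0,2])/K[0,0]*d,(v-K[1,2])/K[1,1]*d,d],1); return (c-t)@R
E
python3 - <<'E'
from h import *
s=sensors.sense();print(s['clock'],s['q'],s['ee_pos'],s['ee_rot'],s['force'],s['width'])
for n in ['top','scene']:
    p=grab_frame(n);save(p,n+'0.png')
    for o in ['tray','offcut_square','offcut_round','offcut_stick','dowel','glue_jar','brush','oil_can','roof_panel']:
        for r in nets.outline_of(p,o)[:2]:
            if r['conf']<.3: continue
            q=pts(p,r['pixels']); 
            if len(q)<10: continue
            zt=np.percentile(q[:,2],95); t=q[q[:,2]>zt-.006]
            b=cv2.minAreaRect((t[:,:2]*1000).astype(np.float32))
            print(n,o,round(r['conf'],2),r['pixel'],len(q),'ztop',zt.round(3),'c',np.round(b[0],0),'sz',np.round(b[1],0),round(b[2],0),'mean',t.mean(0).round(3))
E
```

```text
pics
0.0 [-1.28162056e+00  1.24515094e-01  1.65170682e+00  1.30966095e-05
  1.36751170e+00 -8.26126746e-02] [ 0.23592883 -0.60502207  0.24102714] [[ 9.31680151e-01  3.63279147e-01 -5.98225079e-04]
 [ 3.63279591e-01 -9.31677902e-01  2.05571788e-03]
 [ 1.89446353e-04 -2.13259451e-03 -9.99997708e-01]] [ 0.17039774 -0.22629432  0.22916431] 1.0012452132170073
top tray 0.74 [410.7, 207.0] 1764 ztop 0.037 c [ 551. -240.] sz [264. 162.] 3.0 mean [ 0.544 -0.272  0.034]
top offcut_square 0.75 [283.4, 271.6] 372 ztop 0.024 c [435.  31.] sz [43. 45.] 82.0 mean [0.435 0.031 0.021]
top offcut_round 0.68 [223.1, 228.0] 303 ztop 0.022 c [563. 171.] sz [48. 46.] 20.0 mean [0.563 0.171 0.019]
top offcut_stick 0.85 [272.6, 189.3] 322 ztop 0.022 c [644.  35.] sz [70. 28.] 90.0 mean [0.643 0.036 0.019]
top dowel 0.76 [213.2, 191.4] 216 ztop 0.057 c [658. 188.] sz [31. 32.] 80.0 mean [0.658 0.188 0.054]
top dowel 0.58 [410.9, 199.9] 1811 ztop 0.037 c [ 551. -240.] sz [264. 162.] 3.0 mean [ 0.545 -0.271  0.034]
top glue_jar 0.81 [214.0, 283.2] 301 ztop 0.06 c [436. 207.] sz [36. 36.] 38.0 mean [0.436 0.207
[... 1129 characters left out ...]
2 c [565. 169.] sz [47. 48.] 58.0 mean [0.566 0.169 0.02 ]
scene glue_jar 0.72 [351.4, 169.3] 347 ztop 0.06 c [440. 205.] sz [35. 31.] 2.0 mean [0.442 0.206 0.058]
scene brush 0.69 [332.4, 216.5] 387 ztop 0.022 c [565. 169.] sz [48. 47.] 69.0 mean [0.566 0.169 0.02 ]
scene brush 0.68 [403.8, 209.8] 953 ztop 0.021 c [501. 331.] sz [186.  41.] 2.0 mean [0.524 0.332 0.019]
scene oil_can 0.73 [415.1, 265.6] 2503 ztop 0.141 c [712. 335.] sz [63. 64.] 29.0 mean [0.713 0.335 0.14 ]
scene roof_panel 0.88 [290.6, 296.8] 5831 ztop 0.015 c [767.  95.] sz [190. 131.] 84.0 mean [0.771 0.097 0.012]
scene roof_panel 0.65 [268.2, 235.0] 470 ztop 0.022 c [645.  35.] sz [69. 30.] 90.0 mean [0.646 0.034 0.02 ]
```

View pics/top0.png

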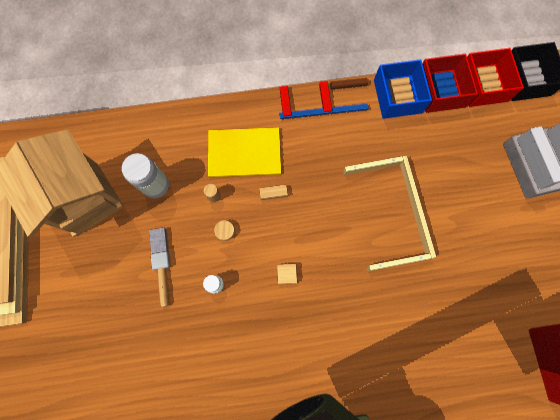

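View pics/scene0.png

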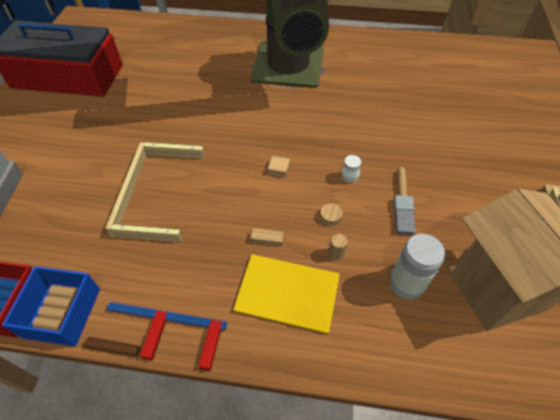

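```bash
cat > plan.py <<'E'
from h import *
import sys
from scipy.spatial.transform import Rotation as Ro
# plan.py x y z step(mm) yaw_deg_of_tool_x : print up to N rows
x,y,z,st,yaw=map(float,sys.argv[1:6]); N=int(sys.argv[6]) if len(sys.argv)>6 else 5
s=sensors.sense();p=np.array(s['ee_pos']);R=np.array(s['ee_rot']);a=np.radians(yaw)
T=np.array([[np.cos(a),np.sin(a),0],[np.sin(a),-np.cos(a),0],[0,0,-1]])
print(s['clock'],'pos',(p*1000).round(1),'F',np.round(s['force'],1),'w',round(s['width'],3),'tips',robot.tips_ahead)
for i in range(N):
    d=np.array([x,y,z])/1000-p;n=np.linalg.norm(d)*1000
    if n>st:d*=st/n
    rv=Ro.from_matrix(R.T@T).as_rotvec(degrees=True);m=np.linalg.norm(rv)
    if m>8.4: rv*=8.4/m
    print(np.round(R.T@d*1000,0),np.round(rv,1))
    p=p+d;R=R@Ro.from_rotvec(rv,degrees=True).as_matrix()
E
python3 plan.py 564 238 120 48 90 20
```

```text
1.0 pos [ 236.1 -605.6  242.3] F [-0.4  0.2  0. ] w 1.001 tips 0.011
[ 32. -35.   6.] [-0.  -0.  -8.4]
[ 37. -30.   6.] [-0.  -0.  -8.4]
[ 41. -24.   6.] [-0.  -0.  -8.4]
[ 44. -18.   6.] [-0.  -0.  -8.4]
[ 46. -11.   6.] [-0.  -0.  -8.4]
[47. -5.  6.] [-0.  -0.  -8.4]
[48.  2.  6.] [-0.  -0.  -8.4]
[47.  9.  6.] [-0.  -0.  -8.4]
[45. 16.  6.] [-0.  -0.  -1.5]
[44. 17.  6.] [-0. -0. -0.]
[44. 17.  6.] [-0.  0.  0.]
[44. 17.  6.] [0. 0. 0.]
[44. 17.  6.] [0. 0. 0.]
[44. 17.  6.] [0. 0. 0.]
[44. 17.  6.] [0. 0. 0.]
[44. 17.  6.] [0. 0. 0.]
[44. 17.  6.] [0. 0. 0.]
[44. 17.  6.] [0. 0. 0.]
[44. 17.  6.] [0. 0. 0.]
[1. 0. 0.] [0. 0. 0.]
```

Request:
move_arm(series=[32, -35, 6, 0, 0, -8.4, 0.3, 37, -30, 6, 0, 0, -8.4, 0.3, 41, -24, 6, 0, 0, -8.4, 0.3, 44, -18, 6, 0, 0, -8.4, 0.3, 46, -11, 6, 0, 0, -8.4, 0.3], newtons=40)

```text
clock: 1.5
ee_pos: [0.3212, -0.3825, 0.2115]
ee_rot: [[0.436, 0.9, 0.001], [0.9, -0.436, -0.004], [-0.003, 0.003, -1.0]]
force: [0.8, 0.2, 0.1]
width: 0.352
```

```bash
python3 plan.py 564 238 120 48 90 16
```

```text
1.5 pos [ 321.2 -382.5  211.5] F [0.8 0.2 0.1] w 0.352 tips 0.011
[47. -4.  6.] [ 0.   0.1 -8.4]
[47.  3.  6.] [ 0.   0.1 -8.4]
[46. 10.  6.] [ 0.   0.1 -8.4]
[44. 17.  7.] [ 0.   0.  -0.6]
[44. 17.  7.] [-0.  0.  0.]
[44. 17.  7.] [0. 0. 0.]
[44. 17.  7.] [0. 0. 0.]
[44. 17.  7.] [0. 0. 0.]
[44. 17.  7.] [0. 0. 0.]
[44. 17.  7.] [0. 0. 0.]
[44. 17.  7.] [0. 0. 0.]
[44. 17.  7.] [0. 0. 0.]
[44. 17.  7.] [0. 0. 0.]
[44. 17.  7.] [0. 0. 0.]
[1. 0. 0.] [0. 0. 0.]
[0. 0. 0.] [0. 0. 0.]
```

Request:
move_arm(series=[47, -4, 6, 0, 0, -8.4, 0.3, 47, 3, 6, 0, 0, -8.4, 0.3, 46, 10, 6, 0, 0, -8.4, 0.3, 44, 17, 7, 0, 0, -0.6, 0.3, 44, 17, 7, 0, 0, 0, 0.3])

```text
clock: 2.0
ee_pos: [0.4071, -0.1537, 0.1792]
ee_rot: [[-0.012, 1.0, 0.007], [1.0, 0.012, -0.007], [-0.007, 0.007, -1.0]]
force: [1.4, -0.5, 0.1]
width: 0.351
```

Request:
move_arm(series=[44, 17, 7, 0, 0, 0, 0.3, 44, 17, 7, 0, 0, 0, 0.3, 44, 17, 7, 0, 0, 0, 0.3, 44, 17, 7, 0, 0, 0, 0.3, 44, 17, 7, 0, 0, 0, 0.3])

```text
clock: 2.5
ee_pos: [0.4921, 0.0771, 0.1446]
ee_rot: [[-0.012, 1.0, 0.015], [1.0, 0.013, -0.008], [-0.009, 0.015, -1.0]]
force: [-0.0, -0.3, 0.2]
width: 0.35
```

```bash
python3 plan.py 564 238 120 48 90 8
```

```text
2.5 pos [492.1  77.1 144.6] F [-0.  -0.3  0.2] w 0.35 tips 0.011
[43. 20.  7.] [0.8 0.5 0.7]
[43. 19.  7.] [0. 0. 0.]
[43. 19.  7.] [ 0. -0. -0.]
[31. 14.  5.] [ 0. -0. -0.]
[0. 0. 0.] [ 0. -0. -0.]
[0. 0. 0.] [ 0. -0. -0.]
[0. 0. 0.] [ 0. -0. -0.]
[0. 0. 0.] [ 0. -0. -0.]
```

Request:
move_arm(series=[43, 20, 7, 0.8, 0.5, 0.7, 0.3, 43, 19, 7, 0, 0, 0, 0.3, 43, 19, 7, 0, 0, 0, 0.3, 31, 14, 5, 0, 0, 0, 0.3, 0, 0, 0, 0, 0, 0, 0.3])

```text
clock: 3.0
ee_pos: [0.5663, 0.2504, 0.1175]
ee_rot: [[-0.007, 1.0, 0.003], [1.0, 0.007, 0.001], [0.001, 0.003, -1.0]]
force: [-0.0, -1.1, 0.3]
width: 0.352
```

```bash
python3 plan.py 563 231 40 30 90 6; python3 - <<'E'
from h import *
p=grab_frame('wrist');save(p,'w1.png');p=grab_frame('top');save(p,'t1.png')
E
```

```text
3.0 pos [566.3 250.4 117.5] F [-0.  -1.1  0.3] w 0.352 tips 0.011
[-7. -1. 29.] [ 0.2 -0.1  0.4]
[-7. -1. 29.] [-0.  0. -0.]
[-5. -1. 19.] [0. 0. 0.]
[0. 0. 0.] [-0.  0.  0.]
[0. 0. 0.] [0. 0. 0.]
[0. 0. 0.] [-0.  0.  0.]
```

View pics/w1.png

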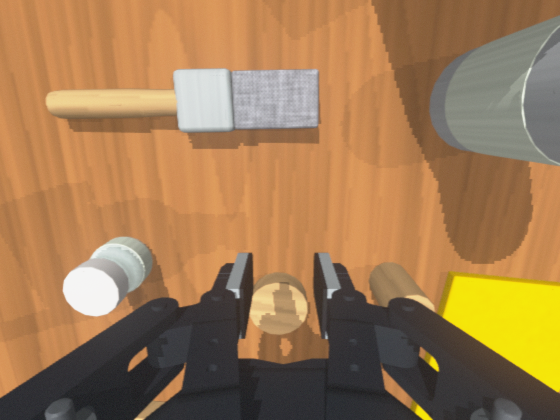

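View pics/t1.png

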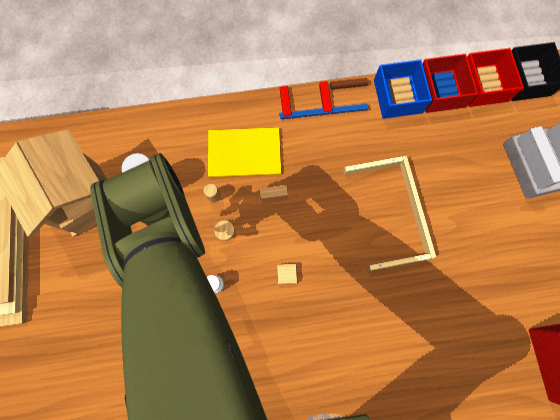

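Request:
move_arm(series=[-7, -1, 29, 0.2, -0.1, 0.4, 0.3, -7, -1, 29, 0, 0, 0, 0.3, -5, -1, 19, 0, 0, 0, 0.3, 0, 0, 0, 0, 0, 0, 0.3])

```text
clock: 3.5
ee_pos: [0.5629, 0.224, 0.0419]
ee_rot: [[0.006, 1.0, 0.003], [1.0, -0.006, -0.001], [-0.001, 0.003, -1.0]]
force: [-0.9, -0.1, -1.1]
width: 0.35
```

```bash
python3 plan.py 564 231 16 12 90 5
```

```text
3.5 pos [562.9 224.   41.9] F [-0.9 -0.1 -1.1] w 0.35 tips 0.011
[ 3.  0. 12.] [ 0.2  0.1 -0.3]
[ 3.  0. 12.] [ 0. -0. -0.]
[1. 0. 3.] [ 0. -0.  0.]
[0. 0. 0.] [ 0. -0.  0.]
[0. 0. 0.] [ 0. -0.  0.]
```

Request:
move_arm(series=[4, 0, 12, 0.2, 0.1, -0.3, 0.3, 3, 0, 12, 0, 0, 0, 0.3, 0, 0, 4, 0, 0, 0, 0.3, 0, 0, 0, 0, 0, 0, 0.3])

```text
clock: 3.9
ee_pos: [0.5648, 0.2304, 0.0154]
ee_rot: [[0.003, 1.0, 0.004], [1.0, -0.003, 0.002], [0.002, 0.004, -1.0]]
force: [-0.9, 0.5, 0.5]
width: 0.35
```

```bash
python3 plan.py 564 200 14 12 90 1; python3 - <<'E'
from h import *
p=grab_frame('wrist');save(p,'w2.png');p=grab_frame('scene');save(p,'s2.png')
E
```

```text
3.9 pos [564.8 230.4  15.4] F [-0.9  0.5  0.5] w 0.35 tips 0.011
[-12.  -0.   1.] [ 0.2 -0.1 -0.2]
```

View pics/w2.png

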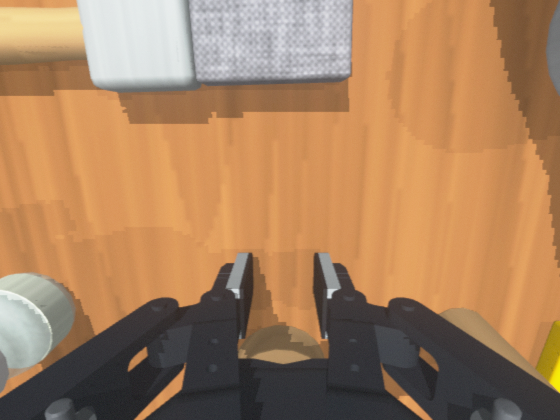

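View pics/s2.png

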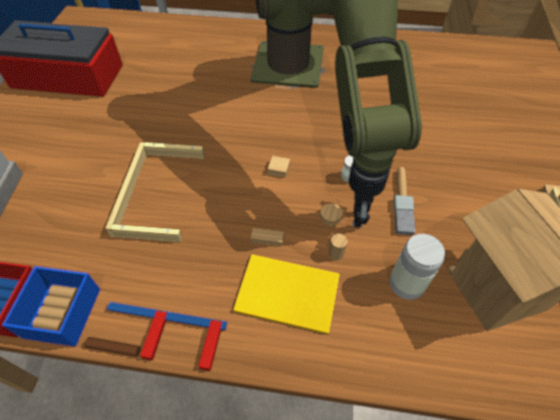

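Request:
move_arm(series=[-8, 0, 1, 0, 0, 0, 0.3, -12, 0, 0, 0, 0, 0, 0.3, -12, 0, 0, 0, 0, 0, 0.3, -12, 0, 0, 0, 0, 0, 0.3, -12, 0, 0, 0, 0, 0, 0.3])

```text
clock: 4.5
ee_pos: [0.5664, 0.1714, 0.017]
ee_rot: [[0.001, 1.0, 0.008], [1.0, -0.001, 0.003], [0.003, 0.008, -1.0]]
force: [0.7, 0.8, -0.8]
width: 0.349
```

```bash
python3 plan.py 562 -224 14 12 90 3; python3 - <<'E'
from h import *
p=grab_frame('scene');save(p,'s3.png')
E
```

```text
4.5 pos [566.4 171.4  17. ] F [ 0.7  0.8 -0.8] w 0.349 tips 0.011
[-12.  -0.   0.] [ 0.5 -0.2 -0.1]
[-12.  -0.   0.] [ 0. -0. -0.]
[-12.  -0.   0.] [0. 0. 0.]
```

View pics/s3.png

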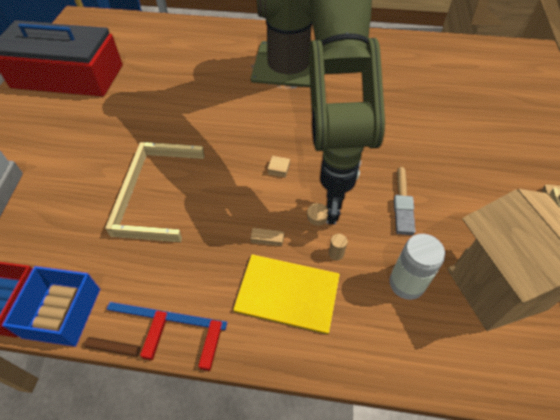

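Request:
move_arm(series=[-12, -1, 1, 0.5, -0.2, 0, 0.3, -12, 0, 1, 0.1, 0, 0, 0.3, -12, 0, 1, 0.1, 0, 0, 0.3, -12, 0, 0.5, 0.1, 0, 0, 0.3, -12, 0, 0.5, 0.1, 0, 0, 0.3])

```text
clock: 5.05
ee_pos: [0.5656, 0.1051, 0.0133]
ee_rot: [[0.002, 1.0, -0.008], [1.0, -0.002, -0.001], [-0.001, -0.008, -1.0]]
force: [0.3, 0.9, 0.9]
width: 0.352
```

Request:
move_arm(series=[-12, 0, 0.5, 0.1, 0, 0, 0.3, -12, 0, 0.5, 0.1, 0, 0, 0.3, -12, 0, 0.5, 0.1, 0, 0, 0.3, -12, 0, 0.5, 0.1, 0, 0, 0.3, -12, 0, 0.5, 0.1, 0, 0, 0.3])

```text
clock: 5.55
ee_pos: [0.5656, 0.0399, 0.0109]
ee_rot: [[0.003, 1.0, -0.017], [1.0, -0.003, 0.0], [-0.0, -0.017, -1.0]]
force: [0.4, 2.3, 3.2]
width: 0.349
```

```bash
python3 plan.py 562 -224 14 12 90 1
```

```text
5.55 pos [565.6  39.9  10.9] F [0.4 2.3 3.2] w 0.349 tips 0.011
[-12.  -0.  -0.] [-0.9  0.  -0.2]
```

Request:
move_arm(series=[-11, 0, -2, -0.5, 0, 0, 0.3, -12, 0, -1, -0.4, 0, 0, 0.3, -12, 0, -0.5, 0, 0, 0, 0.3, -12, 0, 0, 0, 0, 0, 0.3, -12, 0, 0, 0, 0, 0, 0.3])

```text
clock: 6.05
ee_pos: [0.5646, -0.0249, 0.0141]
ee_rot: [[0.002, 1.0, -0.001], [1.0, -0.002, -0.001], [-0.001, -0.001, -1.0]]
force: [0.2, 0.4, 0.0]
width: 0.356
```

```bash
python3 plan.py 562 -224 14 12 90 1; python3 - <<'E'
from h import *
p=grab_frame('scene');save(p,'s4.png')
E
```

```text
6.05 pos [564.6 -24.9  14.1] F [0.2 0.4 0. ] w 0.356 tips 0.011
[-12.  -0.   0.] [-0.1  0.1 -0.1]
```

View pics/s4.png

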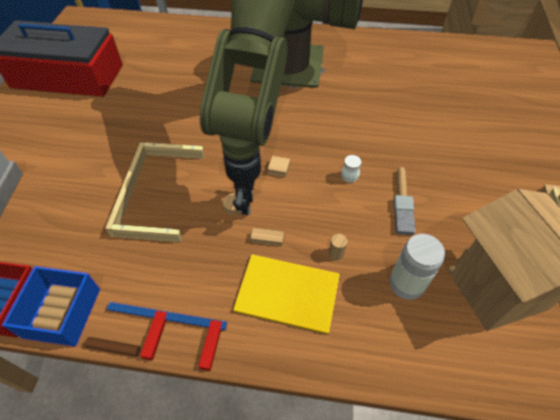

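Request:
move_arm(series=[-12, 0, 0, 0, 0, 0, 0.3, -12, 0, 0, 0, 0, 0, 0.3, -12, 0, 0, 0, 0, 0, 0.3, -12, 0, 0, 0, 0, 0, 0.3, -12, 0, 0, 0, 0, 0, 0.3])

```text
clock: 6.6
ee_pos: [0.5644, -0.0907, 0.0141]
ee_rot: [[0.002, 1.0, -0.001], [1.0, -0.002, -0.002], [-0.002, -0.001, -1.0]]
force: [-0.2, 0.2, -0.5]
width: 0.35
```

```bash
python3 plan.py 562 -224 14 12 90 1
```

```text
6.6 pos [564.4 -90.7  14.1] F [-0.2  0.2 -0.5] w 0.35 tips 0.011
[-12.  -0.   0.] [-0.1  0.1 -0.1]
```

Request:
move_arm(series=[-12, 0, 0, 0, 0, 0, 0.3, -12, 0, 0, 0, 0, 0, 0.3, -12, 0, 0, 0, 0, 0, 0.3, -12, 0, 0, 0, 0, 0, 0.3, -12, 0, 0, 0, 0, 0, 0.3])

```text
clock: 7.1
ee_pos: [0.5641, -0.1564, 0.0141]
ee_rot: [[0.002, 1.0, -0.001], [1.0, -0.002, -0.002], [-0.002, -0.001, -1.0]]
force: [-0.1, -0.1, 0.1]
width: 0.349
```

```bash
python3 plan.py 562 -224 14 12 90 1; python3 - <<'E'
from h import *
p=grab_frame('scene');save(p,'s5.png')
E
```

```text
7.1 pos [ 564.1 -156.4   14.1] F [-0.1 -0.1  0.1] w 0.349 tips 0.011
[-12.  -0.   0.] [-0.1  0.1 -0.1]
```

View pics/s5.png

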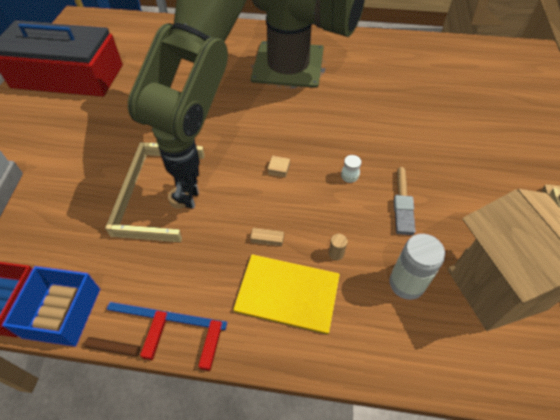

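Request:
move_arm(series=[-12, 0, 0, 0, 0, 0, 0.3, -12, 0, 0, 0, 0, 0, 0.3, -12, 0, 0, 0, 0, 0, 0.3, -12, 0, 0, 0, 0, 0, 0.3, -9, 0, 0, 0, 0, 0, 0.3])

```text
clock: 7.65
ee_pos: [0.564, -0.2194, 0.0144]
ee_rot: [[0.003, 1.0, -0.001], [1.0, -0.003, -0.003], [-0.003, -0.001, -1.0]]
force: [0.3, 0.2, 0.1]
width: 0.351
```

Request:
move_arm(series=[-5, 0, 0, 0, 0, 0, 0.3, -2, 0, 0, 0, 0, 0, 0.3, 5, 0, 0, 0, 0, 0, 0.3, 15, 0, 0, 0, 0, 0, 0.3, 12, 0, -20, 0, 0, 0, 0.3])

```text
clock: 8.15
ee_pos: [0.5617, -0.1941, 0.0314]
ee_rot: [[0.006, 1.0, -0.006], [1.0, -0.006, 0.0], [0.0, -0.006, -1.0]]
force: [0.6, 0.8, 0.3]
width: 0.348
```

Request:
move_arm(series=[10, 0, -30, 0, 0, 0, 0.3, 40, -10, -25, 0, 0, 0, 0.3, 44, -17, -15, 0, 0, 0, 0.3, 44, -17, 0, 0, 0, 0, 0.3, 44, -17, 0, 0, 0, 0, 0.3])

```text
clock: 8.65
ee_pos: [0.5025, -0.0022, 0.1076]
ee_rot: [[0.008, 1.0, 0.001], [1.0, -0.008, 0.001], [0.001, 0.001, -1.0]]
force: [-1.0, 1.4, -0.8]
width: 0.351
```

```bash
python3 plan.py 437 90 60 48 90 8; python3 - <<'E'
from h import *
p=grab_frame('scene');save(p,'s6.png')
for n in ['offcut_round','offcut_square']:
  r=nets.outline_of(p,n)[0]; q=pts(p,r['pixels']);q=q[q[:,2]>.017];print(n,r['conf'],q.mean(0),cv2.minAreaRect((q[:,:2]*1000).astype(np.float32)))
E
```

```text
8.65 pos [502.5  -2.2 107.6] F [-1.   1.4 -0.8] w 0.351 tips 0.011
[ 36. -26.  19.] [ 0.  -0.1 -0.4]
[ 36. -26.  19.] [-0. -0.  0.]
[ 20. -14.  10.] [ 0. -0.  0.]
[0. 0. 0.] [ 0. -0.  0.]
[0. 0. 0.] [ 0. -0.  0.]
[0. 0. 0.] [ 0. -0.  0.]
[0. 0. 0.] [ 0. -0.  0.]
[0. 0. 0.] [ 0. -0.  0.]
offcut_round 0.65 [ 0.56688439 -0.26022063  0.02054447] ((565.64404296875, -261.2344665527344), (47.39215850830078, 47.01155471801758), 43.07993698120117)
offcut_square 0.81 [0.43906701 0.03053891 0.02207055] ((437.2113037109375, 30.52602195739746), (45.54920196533203, 49.07749557495117), 84.65868377685547)
```

View pics/s6.png

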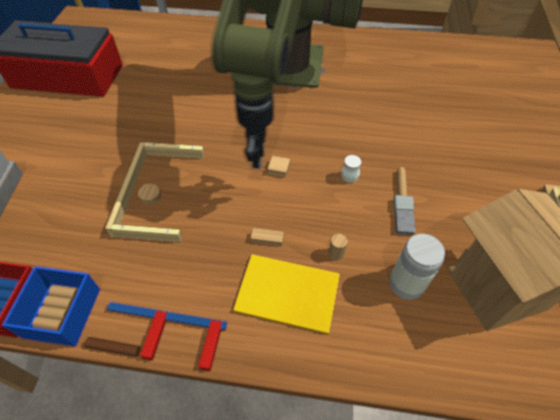

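```bash
python3 plan.py 424 92 60 40 101 5
```

```text
8.8 pos [501.9  -1.4 106.9] F [-1.  -0.4  0.2] w 0.354 tips 0.011
[ 29. -24.  14.] [-0.  -0.1 -8.4]
[ 32. -20.  14.] [-0.  -0.  -2.7]
[ 33. -18.  14.] [-0.  0.  0.]
[ 8. -5.  4.] [ 0. -0. -0.]
[0. 0. 0.] [ 0.  0. -0.]
```

Request:
move_arm(series=[29, -24, 14, 0, -0.1, -8.4, 0.3, 32, -20, 14, 0, 0, -2.7, 0.3, 33, -18, 14, 0, 0, 0, 0.3, 8, -5, 4, 0, 0, 0, 0.3, 0, 0, 0, 0, 0, 0, 0.3])

```text
clock: 9.3
ee_pos: [0.4221, 0.095, 0.0603]
ee_rot: [[-0.196, 0.981, 0.004], [0.981, 0.196, -0.002], [-0.003, 0.004, -1.0]]
force: [0.2, -0.2, 0.7]
width: 0.352
```

```bash
python3 plan.py 424 92 14.5 15 101 5
```

```text
9.3 pos [422.1  95.   60.3] F [ 0.2 -0.2  0.7] w 0.352 tips 0.011
[-1.  0. 15.] [0.2 0.2 0.3]
[-1.  0. 15.] [ 0. -0. -0.]
[-1.  0. 15.] [ 0.  0. -0.]
[-0.  0.  1.] [ 0.  0. -0.]
[0. 0. 0.] [ 0.  0. -0.]
```

Request:
move_arm(series=[-1, 0, 15, 0.2, 0.2, 0.3, 0.3, -1, 0, 15, 0, 0, 0, 0.3, 0, 0, 14, 0, 0, 0, 0.3, 0, 0, 1, 0, 0, 0, 0.3, 0, 0, 0, 0, 0, 0, 0.3])

```text
clock: 9.8
ee_pos: [0.4303, 0.0898, 0.0182]
ee_rot: [[-0.187, 0.982, 0.009], [0.982, 0.187, -0.0], [-0.002, 0.009, -1.0]]
force: [-0.1, 0.1, -0.2]
width: 0.35
```

```bash
python3 plan.py 483 -207 14 12 101 2; python3 - <<'E'
from h import *
p=grab_frame('wrist');save(p,'w7.png')
E
```

```text
9.8 pos [430.3  89.8  18.2] F [-0.1  0.1 -0.2] w 0.35 tips 0.011
[-12.  -0.   0.] [ 0.5  0.1 -0.2]
[-12.  -0.   0.] [-0. -0. -0.]
```

View pics/w7.png

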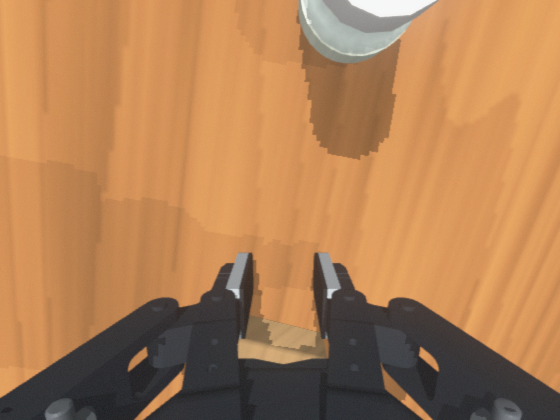

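Request:
move_arm(series=[-3, -6, 3, 0.5, 0.1, 0, 0.3, -8, -1, 1, 0, 0, 0, 0.3, -10, 0, 0, 0, 0, 0, 0.3, -11, 0, 0, 0, 0, 0, 0.3, -12, 0, 0, 0, 0, 0, 0.3])

```text
clock: 10.35
ee_pos: [0.4338, 0.0422, 0.0167]
ee_rot: [[-0.188, 0.982, 0.005], [0.982, 0.188, -0.0], [-0.001, 0.005, -1.0]]
force: [-0.1, -0.6, 0.4]
width: 0.354
```

```bash
python3 plan.py 483 -207 14 12 101 2; python3 - <<'E'
from h import *
p=grab_frame('scene');save(p,'s8.png')
E
```

```text
10.35 pos [433.8  42.2  16.7] F [-0.1 -0.6  0.4] w 0.354 tips 0.011
[-12.   0.   0.] [ 0.3  0.1 -0.1]
[-12.   0.   0.] [ 0. -0.  0.]
```

View pics/s8.png

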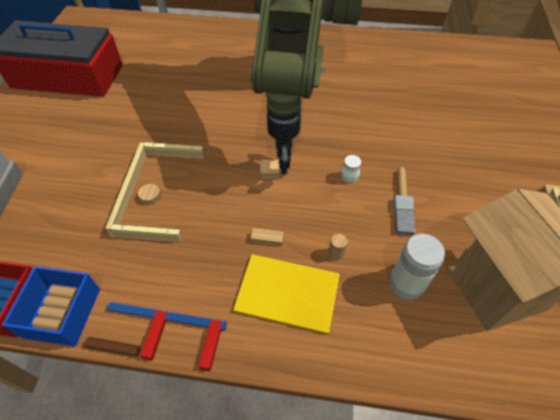

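Request:
move_arm(series=[-12, 0, 2, 0.3, 0, 0, 0.3, -12, 0, 0, 0, 0, 0, 0.3, -12, 0, 0, 0, 0, 0, 0.3, -12, 0, 0, 0, 0, 0, 0.3, -12, 0, 0, 0, 0, 0, 0.3])

```text
clock: 10.9
ee_pos: [0.4464, -0.0226, 0.0153]
ee_rot: [[-0.186, 0.983, 0.001], [0.983, 0.186, -0.002], [-0.002, 0.001, -1.0]]
force: [-0.6, -0.5, -0.5]
width: 0.349
```

```bash
python3 plan.py 483 -207 14 12 101 2; python3 - <<'E'
from h import *
p=grab_frame('scene');save(p,'s9.png')
r=nets.outline_of(p,'offcut_square')[0]; q=pts(p,r['pixels']);q=q[q[:,2]>.017];print(r['conf'],q.mean(0),cv2.minAreaRect((q[:,:2]*1000).astype(np.float32)))
E
```

```text
10.9 pos [446.4 -22.6  15.3] F [-0.6 -0.5 -0.5] w 0.349 tips 0.011
[-12.   0.   0.] [ 0.   0.1 -0.3]
[-12.   0.   0.] [-0.  0.  0.]Traceback (most recent call last):
  File "<stdin>", line 3, in <module>
IndexError: list index out of range
```

View pics/s9.png

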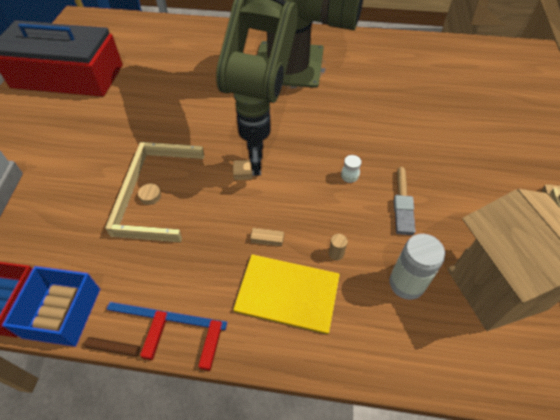

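Request:
move_arm(series=[-12, 0, 0.5, 0, 0, -0.2, 0.3, -12, 0, 0.5, 0, 0, 0, 0.3, -12, 0, 0, 0, 0, 0, 0.3, -12, 0, 0, 0, 0, 0, 0.3, -12, 0, 0, 0, 0, 0, 0.3])

```text
clock: 11.5
ee_pos: [0.4585, -0.0855, 0.0144]
ee_rot: [[-0.19, 0.982, 0.001], [0.982, 0.19, -0.001], [-0.002, 0.001, -1.0]]
force: [-0.3, 0.1, -0.5]
width: 0.351
```

```bash
python3 plan.py 483 -207 14 12 101 2; python3 - <<'E'
from h import *
p=grab_frame('top');save(p,'t10.png')
for r in nets.outline_of(p,'offcut_square')[:1]:
  q=pts(p,r['pixels']);q=q[q[:,2]>.017];print(r['conf'],q.mean(0),cv2.minAreaRect((q[:,:2]*1000).astype(np.float32)))
E
```

```text
11.5 pos [458.5 -85.5  14.4] F [-0.3  0.1 -0.5] w 0.351 tips 0.011
[-12.   0.   0.] [ 0.   0.1 -0. ]
[-12.   0.   0.] [-0. -0.  0.]
```

View pics/t10.png

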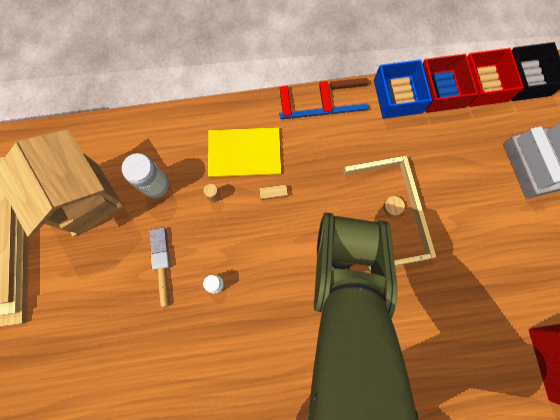

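Request:
move_arm(series=[-12, 0, 0, 0, 0, 0, 0.3, -12, 0, 0, 0, 0, 0, 0.3, -12, 0, 0, 0, 0, 0, 0.3, -12, 0, 0, 0, 0, 0, 0.3, -12, 0, 0, 0, 0, 0, 0.3])

```text
clock: 12.1
ee_pos: [0.4705, -0.1486, 0.0143]
ee_rot: [[-0.19, 0.982, 0.001], [0.982, 0.19, -0.001], [-0.001, 0.001, -1.0]]
force: [-0.4, -0.7, -0.5]
width: 0.35
```

```bash
python3 plan.py 483 -207 14 12 101 2; python3 - <<'E'
from h import *
p=grab_frame('scene');save(p,'s11.png')
for r in nets.outline_of(p,'offcut_square')[:1]:
  q=pts(p,r['pixels']);q=q[q[:,2]>.017];print(r['conf'],q.mean(0),cv2.minAreaRect((q[:,:2]*1000).astype(np.float32)))
E
```

```text
12.1 pos [ 470.5 -148.6   14.3] F [-0.4 -0.7 -0.5] w 0.35 tips 0.011
[-12.   0.   0.] [ 0.   0.1 -0. ]
[-12.   0.   0.] [0. 0. 0.]
0.67 [ 0.49092143 -0.18495946  0.0224787 ] ((492.89813232421875, -181.05856323242188), (66.57414245605469, 45.47268295288086), 11.174870491027832)
```

View pics/s11.png

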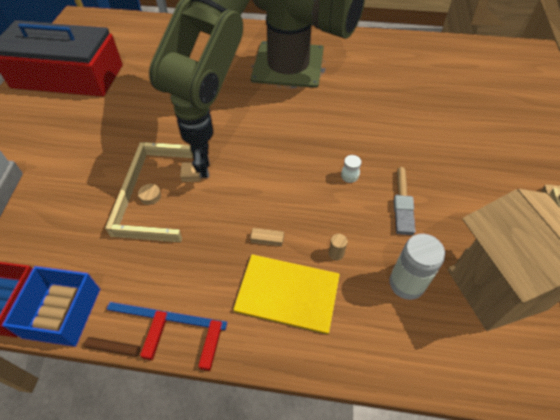

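Request:
move_arm(series=[-12, 0, 0, 0, 0, 0, 0.3, -12, 0, 0, 0, 0, 0, 0.3, -12, 0, 0, 0, 0, 0, 0.3, -12, 0, 0, 0, 0, 0, 0.3, -10, 0, 0, 0, 0, 0, 0.3])

```text
clock: 12.7
ee_pos: [0.4823, -0.2097, 0.0144]
ee_rot: [[-0.19, 0.982, 0.001], [0.982, 0.19, -0.001], [-0.001, 0.001, -1.0]]
force: [-0.7, 0.5, 0.7]
width: 0.348
```

Request:
move_arm(series=[-5, 0, 0, 0, 0, 0, 0.3, -1, 0, 0, 0, 0, 0, 0.3, 5, 0, 0, 0, 0, 0, 0.3, 15, 0, 0, 0, 0, 0, 0.3, 12, 0, -20, 0, 0, 0, 0.3])

```text
clock: 13.2
ee_pos: [0.4753, -0.1839, 0.0319]
ee_rot: [[-0.186, 0.983, -0.004], [0.983, 0.186, 0.002], [0.003, -0.004, -1.0]]
force: [0.3, -0.3, -0.5]
width: 0.355
```

```bash
python3 plan.py 645 110 110 48 90 14
```

```text
13.2 pos [ 475.3 -183.9   31.9] F [ 0.3 -0.3 -0.5] w 0.355 tips 0.011
[ 35.  30. -11.] [-0.2 -0.1  8.4]
[ 40.  25. -11.] [-0.1 -0.   2.3]
[ 41.  23. -11.] [-0.  0. -0.]
[ 41.  23. -11.] [0. 0. 0.]
[ 41.  23. -11.] [0. 0. 0.]
[ 41.  23. -11.] [0. 0. 0.]
[ 41.  23. -11.] [0. 0. 0.]
[10.  6. -3.] [0. 0. 0.]
[0. 0. 0.] [0. 0. 0.]
[0. 0. 0.] [0. 0. 0.]
[0. 0. 0.] [0. 0. 0.]
[0. 0. 0.] [0. 0. 0.]
[0. 0. 0.] [0. 0. 0.]
[0. 0. 0.] [0. 0. 0.]
```

Request:
move_arm(series=[20, 10, -40, 0, 0, 8.4, 0.8, 35, 22, -30, 0, 0, 2.5, 0.8, 40, 24, -5, 0, 0, 0, 0.8, 42, 24, 0, 0, 0, 0, 0.8, 42, 24, 0, 0, 0, 0, 0.8])

```text
clock: 13.7
ee_pos: [0.5731, 0.0056, 0.1117]
ee_rot: [[0.014, 1.0, -0.002], [1.0, -0.014, 0.003], [0.003, -0.002, -1.0]]
force: [0.3, -1.0, 0.5]
width: 0.103
```

```bash
python3 plan.py 651.5 106 70 48 84.5 8; python3 - <<'E'
from h import *
p=grab_frame('scene');save(p,'s12.png')
for n in ['offcut_square','offcut_round','offcut_stick']:
 for r in nets.outline_of(p,n)[:1]:
  q=pts(p,r['pixels']);q=q[q[:,2]>.017];print(n,r['conf'],q.mean(0),cv2.minAreaRect((q[:,:2]*1000).astype(np.float32)))
E
```

```text
13.7 pos [573.1   5.6 111.7] F [ 0.3 -1.   0.5] w 0.103 tips 0.011
[36. 28. 15.] [-0.1 -0.2  4.7]
[38. 24. 15.] [ 0. -0.  0.]
[30. 19. 12.] [ 0.  0. -0.]
[0. 0. 0.] [ 0.  0. -0.]
[0. 0. 0.] [ 0.  0. -0.]
[0. 0. 0.] [ 0.  0. -0.]
[0. 0. 0.] [ 0.  0. -0.]
[0. 0. 0.] [ 0.  0. -0.]
offcut_square 0.96 [ 0.50008218 -0.25053495  0.0222803 ] ((498.8309326171875, -251.17233276367188), (46.950992584228516, 46.566898345947266), 8.270895004272461)
offcut_round 0.62 [ 0.56645191 -0.26030285  0.02054865] ((565.6290893554688, -260.61578369140625), (50.418766021728516, 47.59571075439453), 24.953832626342773)
offcut_stick 0.91 [0.64627813 0.0342218  0.02033313] ((644.921875, 34.19269561767578), (69.98567962646484, 28.90645408630371), 89.27558135986328)
```

View pics/s12.png

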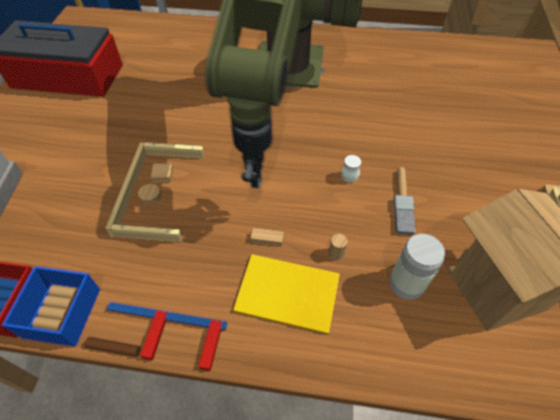

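Request:
move_arm(series=[36, 27, 15, 0, 0, 3.2, 0.8, 37, 24, 15, 0, 0, 0, 0.8, 28, 19, 12, 0, 0, 0, 0.8, 0, 0, 0, 0, 0, 0, 0.8])

```text
clock: 14.3
ee_pos: [0.6449, 0.102, 0.066]
ee_rot: [[0.076, 0.997, -0.007], [0.997, -0.076, 0.001], [0.001, -0.007, -1.0]]
force: [-0.7, -0.6, -0.2]
width: 0.102
```

```bash
python3 plan.py 649.5 105 19 15 86.3 5
```

```text
14.3 pos [644.9 102.   66. ] F [-0.7 -0.6 -0.2] w 0.102 tips 0.011
[ 1.  1. 15.] [-0.4 -0.1 -0.6]
[ 1.  1. 15.] [ 0.  0. -0.]
[ 1.  1. 15.] [ 0.  0. -0.]
[0. 0. 2.] [ 0.  0. -0.]
[0. 0. 0.] [ 0.  0. -0.]
```

Request:
move_arm(series=[2, 3, 15, -0.4, -0.1, -0.6, 0.8, 1, 1, 15, 0, 0, 0, 0.8, 0, 0, 14, 0, 0, 0, 0.8, 0, 0, 0, 0, 0, 0, 0.8])

```text
clock: 14.7
ee_pos: [0.6455, 0.1011, 0.0188]
ee_rot: [[0.069, 0.998, -0.005], [0.998, -0.069, -0.002], [-0.003, -0.005, -1.0]]
force: [0.7, 0.6, -0.4]
width: 0.101
```

```bash
python3 plan.py 649.5 105 17 12 86.3 2;  python3 - <<'E'
from h import *
p=grab_frame('wrist');save(p,'w13.png')
p=grab_frame('scene');save(p,'s13.png')
E
```

```text
14.7 pos [645.5 101.1  18.8] F [ 0.7  0.6 -0.4] w 0.101 tips 0.011
[4. 4. 2.] [-0.3  0.2 -0.2]
[0. 0. 0.] [0. 0. 0.]
```

View pics/w13.png

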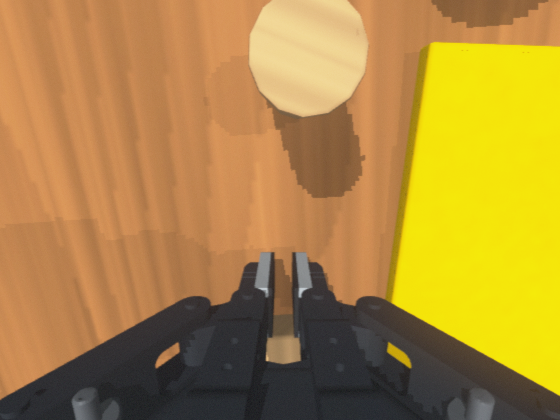

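View pics/s13.png

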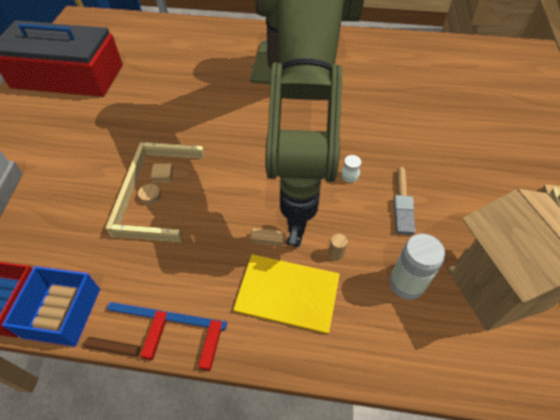

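Request:
move_arm(series=[-3, 3, 1, -0.3, 0.2, 0, 0.8, -8, 0, 0, 0, 0, 0, 0.8, -9, 0, 0, 0, 0, 0, 0.8, -10, 0, 0, 0, 0, 0, 0.8, -11, 0, 0, 0, 0, 0, 0.8])

```text
clock: 15.3
ee_pos: [0.6497, 0.0573, 0.0238]
ee_rot: [[0.068, 0.998, 0.011], [0.998, -0.068, 0.001], [0.002, 0.011, -1.0]]
force: [0.1, 0.1, 0.2]
width: 0.101
```

```bash
python3 plan.py 631 -184 17 12 86.3 2;  python3 - <<'E'
from h import *
p=grab_frame('scene');save(p,'s14.png')
for n in ['offcut_stick']:
 for r in nets.outline_of(p,n)[:1]:
  q=pts(p,r['pixels']);q=q[q[:,2]>.017];print(n,r['conf'],q.mean(0),cv2.minAreaRect((q[:,:2]*1000).astype(np.float32)))
E
```

```text
15.3 pos [649.7  57.3  23.8] F [0.1 0.1 0.2] w 0.101 tips 0.011
[-12.  -0.   0.] [ 0.6 -0.1 -0.2]
[-12.  -0.   0.] [-0.  0. -0.]
offcut_stick 0.83 [0.6428685  0.00277092 0.02158416] ((657.6393432617188, 19.898483276367188), (103.42313385009766, 53.11725616455078), 47.8560676574707)
```

View pics/s14.png

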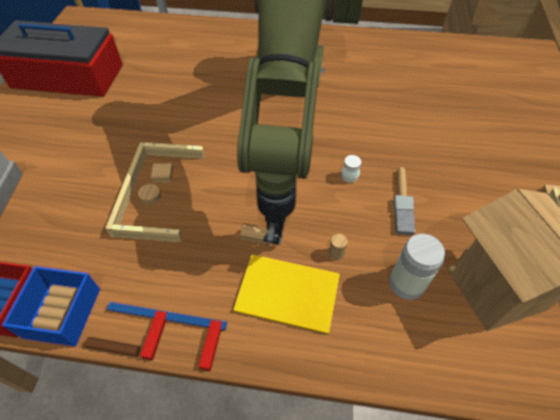

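Request:
move_arm(series=[-9, -1, 4, 0.4, 0, 0, 0.8, -10, 0, 2, 0.2, 0, 0, 0.8, -11, 0, 0, 0, 0, 0, 0.8])

```text
clock: 15.7
ee_pos: [0.6464, 0.0255, 0.0172]
ee_rot: [[0.069, 0.998, -0.001], [0.998, -0.069, 0.002], [0.002, -0.001, -1.0]]
force: [0.3, -0.3, -0.0]
width: 0.101
```

```bash
python3 plan.py 631 -184 17 12 86.3 2;  python3 - <<'E'
from h import *
p=grab_frame('scene');cv2.imwrite('pics/s15.png',cv2.resize(p['img'][150:330,120:360,::-1],None,fx=3,fy=3))
for n in ['offcut_stick']:
 for r in nets.outline_of(p,n)[:1]:
  q=pts(p,r['pixels']);q=q[(q[:,2]>.017)&(q[:,2]<.025)];print(n,r['conf'],q.mean(0),cv2.minAreaRect((q[:,:2]*1000).astype(np.float32)))
E
```

```text
15.7 pos [646.4  25.5  17.2] F [ 0.3 -0.3 -0. ] w 0.101 tips 0.011
[-12.  -0.  -0.] [-0.  -0.1 -0.2]
[-12.  -0.   0.] [ 0.  0. -0.]
offcut_stick 0.66 [ 0.63904887 -0.02972431  0.02044344] ((638.6743774414062, -28.349069595336914), (55.946311950683594, 29.826194763183594), 88.4929428100586)
```

View pics/s15.png

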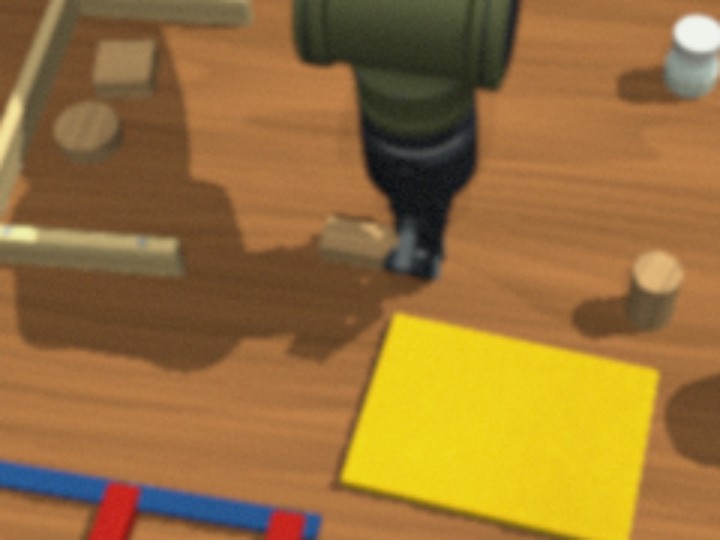

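Request:
move_arm(series=[-11, 0, 0, 0, 0, 0, 0.8, -11, 0, 0, 0, 0, 0, 0.8, -11, 0, 0, 0, 0, 0, 0.8, -11, 0, 0, 0, 0, 0, 0.8, -11, 0, 0, 0, 0, 0, 0.8])

```text
clock: 16.3
ee_pos: [0.6423, -0.0337, 0.0172]
ee_rot: [[0.069, 0.998, -0.0], [0.998, -0.069, 0.002], [0.002, -0.0, -1.0]]
force: [-0.0, -0.1, 0.0]
width: 0.097
```

```bash
python3 plan.py 631 -184 17 12 86.3 2;  python3 - <<'E'
from h import *
p=grab_frame('scene');cv2.imwrite('pics/s16.png',cv2.resize(p['img'][150:330,90:330,::-1],None,fx=3,fy=3))
for n in ['offcut_stick']:
 for r in nets.outline_of(p,n)[:1]:
  q=pts(p,r['pixels']);q=q[(q[:,2]>.017)&(q[:,2]<.025)];print(n,r['conf'],q.mean(0),cv2.minAreaRect((q[:,:2]*1000).astype(np.float32)))
E
```

```text
16.3 pos [642.3 -33.7  17.2] F [-0.  -0.1  0. ] w 0.097 tips 0.011
[-12.  -0.  -0.] [-0.  -0.1 -0.3]
[-12.  -0.   0.] [ 0. -0. -0.]
offcut_stick 0.49 [ 0.6344004  -0.09215954  0.02040079] ((634.60546875, -91.07568359375), (46.98334503173828, 29.66116714477539), 87.45077514648438)
```

View pics/s16.png

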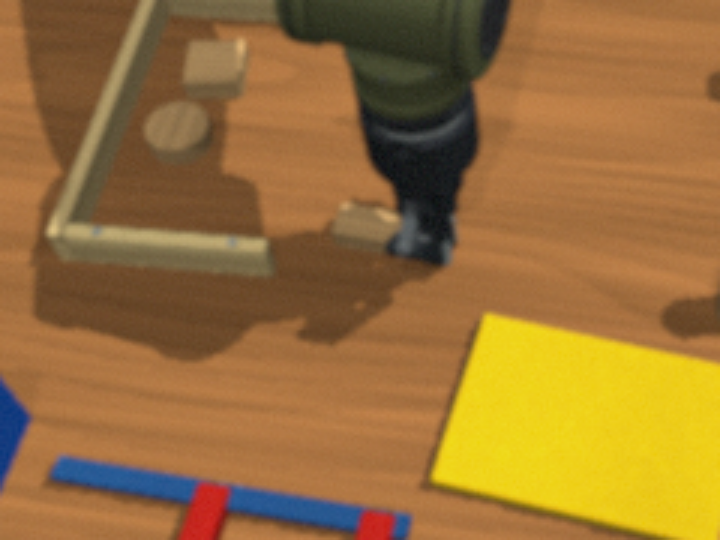

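Request:
move_arm(series=[-11, 0, 0, 0, 0, -0.2, 0.8, -11, 0, 0, 0, 0, 0, 0.8, -11, 0, 0, 0, 0, 0, 0.8, -11, 0, 0, 0, 0, 0, 0.8, -11, 0, 0, 0, 0, 0, 0.8])

```text
clock: 16.9
ee_pos: [0.6384, -0.0924, 0.0172]
ee_rot: [[0.065, 0.998, -0.0], [0.998, -0.065, 0.002], [0.002, -0.0, -1.0]]
force: [0.9, 0.1, -0.4]
width: 0.098
```

```bash
python3 plan.py 631 -184 17 12 86.3 2;  python3 - <<'E'
from h import *
p=grab_frame('scene');cv2.imwrite('pics/s17.png',cv2.resize(p['img'][120:300,60:300,::-1],None,fx=3,fy=3))
for n in ['offcut_stick']:
 for r in nets.outline_of(p,n)[:1]:
  q=pts(p,r['pixels']);q=q[(q[:,2]>.017)&(q[:,2]<.025)];print(n,r['conf'],q.mean(0),cv2.minAreaRect((q[:,:2]*1000).astype(np.float32)))
E
```

```text
16.9 pos [638.4 -92.4  17.2] F [ 0.9  0.1 -0.4] w 0.098 tips 0.011
[-12.  -0.   0.] [-0.  -0.1 -0. ]
[-12.  -0.   0.] [ 0.  0. -0.]
offcut_stick 0.57 [ 0.63122387 -0.15513354  0.02041714] ((630.6868896484375, -154.35227966308594), (37.69328308105469, 27.963245391845703), 83.52555847167969)
```

View pics/s17.png

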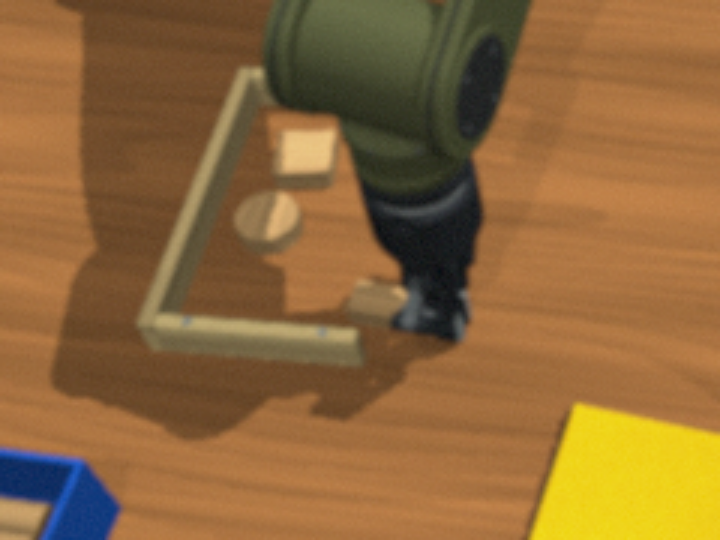

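Request:
move_arm(series=[-11, 0, 0, 0, 0, 0, 0.8, -11, 0, 0, 0, 0, 0, 0.8, -11, 0, 0, 0, 0, 0, 0.8, -11, 0, 0, 0, 0, 0, 0.8, -11, 0, 0, 0, 0, 0, 0.8])

```text
clock: 17.5
ee_pos: [0.6345, -0.1511, 0.0171]
ee_rot: [[0.065, 0.998, -0.0], [0.998, -0.065, 0.002], [0.002, -0.0, -1.0]]
force: [-0.3, 0.3, -0.3]
width: 0.097
```

```bash
python3 plan.py 631 -184 17 12 86.3 2;  python3 - <<'E'
from h import *
p=grab_frame('scene');cv2.imwrite('pics/s18.png',cv2.resize(p['img'][120:300,60:300,::-1],None,fx=3,fy=3))
E
```

```text
17.5 pos [ 634.5 -151.1   17.1] F [-0.3  0.3 -0.3] w 0.097 tips 0.011
[-12.  -0.   0.] [-0.  -0.1 -0. ]
[-12.  -1.   0.] [-0. -0.  0.]
```

View pics/s18.png

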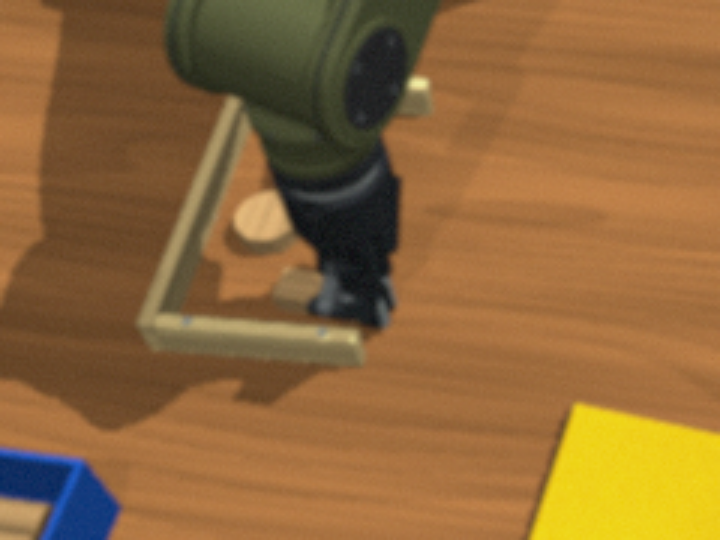

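Request:
move_arm(series=[-11, 0, 0, 0, 0, 0, 0.8, -11, 0, 0, 0, 0, 0, 0.8, -8, 0, 0, 0, 0, 0, 0.8, -4, 0, 0, 0, 0, 0, 0.8, -1, 0, 0, 0, 0, 0, 0.8])

```text
clock: 18.05
ee_pos: [0.6318, -0.1917, 0.017]
ee_rot: [[0.068, 0.998, 0.0], [0.998, -0.068, 0.001], [0.001, 0.0, -1.0]]
force: [0.1, -0.8, 1.3]
width: 0.101
```

Request:
move_arm(series=[4, 0, 0, 0, 0, 0, 0.8, 12, 0, 0, 0, 0, 0, 0.8, 15, 0, 0, 0, 0, 0, 0.8, 10, 0, -25, 0, 0, 0, 0.8, 10, 0, -40, 0, 0, 0, 0.8])

```text
clock: 18.55
ee_pos: [0.6302, -0.1342, 0.0755]
ee_rot: [[0.068, 0.998, -0.014], [0.998, -0.068, 0.007], [0.006, -0.015, -1.0]]
force: [0.9, 0.3, -0.2]
width: 0.097
```

Request:
move_arm(series=[30, -10, -40, 0, 0, 0, 0.8, 45, -15, -15, 0, 0, 0, 0.8, 45, -15, 0, 0, 0, 0, 0.8, 30, -10, 0, 0, 0, 0, 0.8, 0, 0, 0, 0, 0, 0, 0.8])

```text
clock: 19.05
ee_pos: [0.5932, 0.0301, 0.1414]
ee_rot: [[0.062, 0.998, -0.0], [0.998, -0.062, 0.007], [0.007, -0.0, -1.0]]
force: [0.5, -0.5, -0.2]
width: 0.1
```

```bash
cat > fin.py <<'E'
from h import *
s=sensors.sense();print(s['clock'],s['ee_pos'],s['force'])
for cam in ['top','scene']:
  p=grab_frame(cam);save(p,cam+'F.png')
  for n in ['tray','offcut_square','offcut_round','offcut_stick','dowel','glue_jar','brush','oil_can','roof_panel']:
   for r in nets.outline_of(p,n)[:1]:
    q=pts(p,r['pixels']);zt=np.percentile(q[:,2],95);q=q[q[:,2]>zt-.006];b=cv2.minAreaRect((q[:,:2]*1000).astype(np.float32));print(cam,n,round(r['conf'],2),zt.round(3),np.round(b[0]),np.round(b[1]),round(b[2]))
    if n=='tray': print(cv2.boxPoints(b).round())
E
python3 fin.py
```

```text
19.05 [0.59316415 0.03014612 0.14140322] [ 0.48403675 -0.45648838 -0.21353859]
top tray 0.96 0.037 [ 551. -239.] [264. 162.] 3
[[ 415. -165.]
 [ 423. -327.]
 [ 687. -314.]
 [ 680. -152.]]
top offcut_square 0.81 0.024 [ 497. -250.] [45. 47.] 10
top offcut_round 0.84 0.022 [ 565. -260.] [48. 47.] 79
top offcut_stick 0.91 0.022 [ 623. -237.] [69. 28.] 86
top dowel 0.58 0.057 [658. 188.] [31. 31.] 6
top glue_jar 0.52 0.06 [436. 207.] [36. 36.] 40
top brush 0.59 0.021 [496. 331.] [188.  40.] 3
top oil_can 0.63 0.141 [709. 336.] [63. 65.] 28
top roof_panel 0.75 0.014 [717. 146.] [249. 101.] 6
scene tray 0.69 0.015 [767.  95.] [190. 131.] 84
[[692.   8.]
 [823.  -6.]
 [842. 183.]
 [712. 196.]]
scene offcut_square 0.73 0.141 [712. 335.] [64. 65.] 38
scene offcut_round 0.62 0.023 [ 566. -261.] [49. 48.] 20
scene offcut_stick 0.83 0.023 [ 625. -238.] [69. 29.] 85
scene dowel 0.62 0.057 [661. 188.] [30. 32.] 80
scene glue_jar 0.89 0.06 [437. 206.] [38. 36.] 30
scene brush 0.66 0.021 [500. 331.] [187.  41.] 1
scene roof_panel 0.65 0.015 [767.  95.] [190. 131.] 84
```

View pics/topF.png

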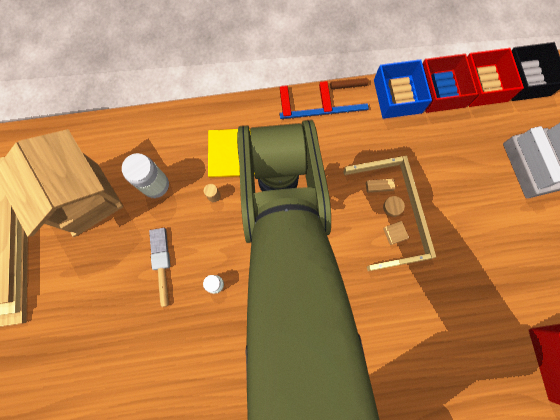

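View pics/sceneF.png

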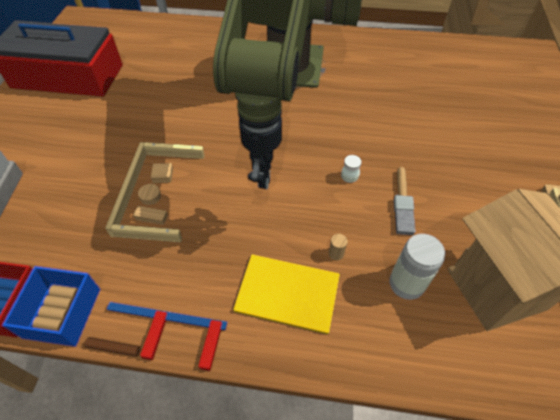

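```bash
python3 - <<'E'
from bench import *
print(robot.job_done())
E
```

```text
the job is handed in; nothing more can be done
None
```

All three offcuts are inside the tray. I swept them in one at a time along the bench with the fingertips, at about 10–13 cm/s: the round disc first, then the square, then the stick. I then raised the hand clear and handed the job in at about 19 s.

- **Offcuts:** Each one lies more than 40 mm inside the mouth (about y = -0.155 to -0.165 m) and clear of the walls. The square is at about (0.497, -0.250), the disc at (0.565, -0.260) and the stick at (0.624, -0.237).
- **Bystanders:** The dowel, glue jar, brush, oil can and roof panel measured within about 2 mm of where they started.
- **Bench contact:** During the disc sweep the tips brushed the bench lightly, at about 3 N. I corrected the height right away.
- **Failed or disagreeing readings:**
  - In the last overhead picture the arm partly hid the roof panel, so that outline was wrong; the scene camera showed the panel unmoved.
  - In the last scene picture the network mislabelled the tray (as the roof panel) and the square (as the oil can). I used the overhead camera for those two.

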